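# Shim the rocking tube roller mixer

## Task

The tube roller mixer rocks because the rubber foot at its near left corner (as seen from the robot) has come off. Slide the flat packer under the bare stud of that foot, then slide the tapered shim in on top of the packer, thin end first, only until it is just snug and the stud takes a few newtons of the weight, without jacking the mixer up off its other feet or shoving it along the desk. Then press down on that corner with about 10 N to make sure that it no longer rocks, leave both shims in place, and disturb nothing else.

Things in the scene. Friction and masses are not known exactly. Their poses are not given: they have to be found in the camera images.
- mixer: Tube roller mixer, about 3.2 kg, loose: white housing 200 (x) by 340 mm (y), flat top ledge 60 mm above the desk, underside 14 mm; five rollers along y up to 92 mm high, a 104 mm high drive box at the right (-y) end. Origin: centre of the footprint at desk level, z up, x away from the robot. It rests level on three 14 mm feet; 4 to 6 N down on the near left corner (-x, +y) rocks it, dipping that corner 9 to 11 mm.
- mixer_foot (a point): Point on the housing's underside, 14 mm above the desk, on the axis of the missing foot: 78 mm to -x and 148 mm to +y of the mixer's origin, 22 mm behind the front wall. A bare steel stud 23 mm across hangs down here; its flat end is 8.9 to 10.5 mm above the desk (not measured; differs from case to case). Axes as the mixer's.
- mixer_corner (a point): The place to press: a point on the flat top ledge of the mixer's near left corner, nearly over the stud, 60 mm above the desk. The free ledge is 37 mm deep in x along the front; at the left end it is 45 mm wide in y, beside a bearing cheek that rises to 94 mm. Axes as the mixer's.
- packer: Flat packer: grey plastic strip 100 x 28 mm (x by y), 6 mm thick, 24 g, loose, flat on the desk. Origin: centre of its underside; x along its length, z up.
- wedge: Tapered shim: grey plastic wedge 130 mm long (x), 34 mm wide (y), 20 g, loose on the desk; underside flat, top sloping evenly from 8 mm thick at the tail (-x end) to 1.5 mm at the thin end (+x). Origin: centre of its underside; x to the thin end, z up. On the packer it meets the stud with its thin end 20 to 55 mm past the stud's axis; pushing it then takes 1 to 1.6 times the force that the stud puts on it.
- rack: Bystander: orange tube rack, 100 x 205 mm (x by y), 94 mm high with its tubes. Origin: centre of its underside.
- slidebox: Bystander: small box of microscope slides, 60 x 85 x 30 mm. Origin: centre of its underside.
- bottle: Bystander: white reagent bottle, 52 mm across, 130 mm high. Origin: centre of its underside.
Not all that is in view belongs to the job. Leave any orange look-alike of the wedge alone. Leave any purple or yellow look-alike of the packer alone.

How it is judged:
On the way, in this order (a step that is already met when the one before it is completed fails the run):
1. the flat packer lies under the stud (x of mixer_foot in the frame of packer between -0.03 and 0.04 m and y of mixer_foot in the frame of packer between -0.009 and 0.009 m), for 0.2 s.
2. the tapered shim on top of the packer bears the stud (x of mixer_foot in the frame of wedge between -0.03 and 0.055 m and y of mixer_foot in the frame of wedge between -0.01 and 0.01 m and contact force between wedge and mixer above 1.5 N and contact force between wedge and packer above 1.5 N), for 0.3 s.
3. the corner is pressed down and does not dip (contact force between the fingers and mixer above 5 N and angle between mixer's own z axis and vertical below 0.012 rad), for 0.1 s.
At the end, for the whole second after the job is handed in: Both shims lie under the stud, released: the tapered shim on the packer, carrying the stud with 1.5 to 7 N; the mixer stands still and level (within 0.6 degrees) within 5 mm of where it was; nothing else disturbed (all of step 1 and all of step 2 and contact force between wedge and mixer below 7 N and angle between mixer's own z axis and vertical below 0.01 rad and distance of mixer from where it was at the start of the episode below 0.005 m and linear speed of mixer below 0.01 m/s); the robot touches nothing.
It fails at once if the mixer is shoved more than 15 mm (distance of mixer from where it was at the start of the episode above 0.015 m).
It fails at once if the mixer is pressed or pushed harder than 25 N (contact force between the fingers and mixer above 25 N).
It fails at once if the tapered shim is driven so hard that it bears more than 25 N (contact force between wedge and mixer above 25 N).
It fails at once if the tube rack, the slide box or the bottle is moved more than 20 mm (distance of any of rack, slidebox, bottle from where it was at the start of the episode above 0.02 m).
It also fails if it takes over 64 s, if anything falls off the work surface, if the arm or the gripper's body presses on something with over 40 N, if the wrist force passes 120 N, or if a joint passes its speed limit or range.

## Robot

A 7-joint arm with a two-finger parallel gripper is mounted at the origin on the work surface. World frame = base frame: x ahead of the robot, y to its left, z up, the work surface at z = 0. Lengths are in m, angles in rad, forces in N, time in s.
With the tool pointing down it reaches from about 0.35 to 0.9 m from the base axis. Payload 8.1 kg.
Tool frame: the origin (TCP) lies at the very end of the fingers, on their centre line; the grasp point (between the pads) lies 19 mm behind it (bot.hold_point_z is the distance from the TCP to the grasp point, in m); z points along the fingers, y is the line along which they close (so a half turn about z gives the same grasp; the last joint's range is limited). The gripper opens to 85 mm and grips with 20 to 120 N. Pads are 22 mm wide; open, the fingers measure 114 mm over their backs; the gripper's body (76 mm by 85 mm) begins 54 mm behind the grasp point. The pads swing forward as they close: fully open they stand 13 mm farther back than shut.
Start: joints at [1.018, 0.434, 0.025, 1.573, -0.012, 1.134, -0.075], TCP at [0.272, -0.563, 0.231] pointing down, gripper open.
Joint ranges: [-2.62, 2.62], [-0.44, 2.09], [-1.27, 1.32], [0.08, 2.57], [-1.32, 4.46], [0.12, 2], [-2.74, 2.74]. Speed limits (rad/s): [2.22, 2.22, 3.01, 3.01, 3.14, 3.14, 3.14].

## Interface

Orientations are given as [roll, pitch, yaw] about the fixed x, y, z axes, in that order (R = Rz(yaw) Ry(pitch) Rx(roll)).
In Python, from station import bot, imaging, hand_in gives the robot as it stands.
- The arm moves only by the shell command python3 -m creep 'ROWS' [FORCE]. ROWS is JSON, a list of rows, each a list of 5 numbers: the shift along the tool's x, y, z in mm, then the turn about the tool's z in degrees, then the closure, from -1 (fully open) to 1 (shut). In form: [[x, y, z, turn, gripper], ...]. A call has 1 to 10 rows; each row shifts and turns the commanded pose from where the row before left it, along the tool's axes as they then stand; what a row does not reach is not made up. A row lasts 1/10 s, in which the tool goes at most 50 mm and 8.59 degrees, less where a joint would pass 70% of its speed; a pose out of reach is approached as far as the arm can. A call is refused whole if a number of a shift passes 50 or a number of a turn 8.59, either way. A call with a gripper value outside its range is refused whole. The fingers move at their own pace and stop on an object; FORCE is the grip in N (left out, the last holds). Time passes only in rows, so rows that do not move let the fingers close. It gives the time, the measured TCP pose, the force, the opening and the grip force at its end, in the units of the state.
- bot.get_obs(): the state, without advancing time (a new reading comes with each control period).
- imaging.get_image(name): name is "scene" or "top" or "wrist"; returns the picture (400x640x3 uint8, red, green, blue); there is no depth.
- imaging.camera_info(name): a dict with "K" (3x3 intrinsics, pixels), "R" (3x3) and "t" (3): a world point X has camera coordinates R X + t; the wrist camera has in their place "hand_eye" (4x4, takes a point from camera to tool coordinates, whose origin is the TCP and whose axes are the flange's). Camera axes: x right, y down, z forward; pixel columns grow to the right and rows downward; lengths in m; the calibration is good to about 2 mm. A picture is of the moment at which its call begins: read the wrist's pose just before it. camera_info takes no time and is no camera call.
- hand_in(): hands the job in; it is judged then, once.
The state is a dict: "clock": time; "q": joint angles; "dq": joint speeds; "joint_efforts": joint torques, N m; "ee_pos": TCP position; "ee_rot": TCP orientation; "ft_force": force on the tool from outside, world axes, zero at the start; "moment": the same for the moment, N m; "gripper_width": opening from 0.0 (shut) to 1.0 (fully open); "finger_force": force on a finger pad.
Only numpy, scipy, OpenCV 4.12 (cv2) and the standard library are available. Lean on these libraries where they do the work, as an engineer would, in place of code of your own. Each camera call takes 0.05 s, during which the arm holds its last target. There are 200 camera calls.

## Working session

There is one attempt and no reset: what is moved stays moved. The work goes in short steps, Python scripts to look and compute and a shell command to move; the robot and the scene stay as the last step left them, time stands still between calls to the robot, and variables do not carry over. Pictures are saved under pics/ and viewed, at most 10 in all, crops included, and the job is handed in when it is done.

```bash
ls; mkdir -p pics; cat > h.py <<'E'
import numpy as np, cv2
from station import bot, imaging, hand_in
def snap(n,f):
    im=imaging.get_image(n); cv2.imwrite('pics/'+f,im[:,:,::-1]); return im
def px2w(n,u,v,z):
    c=imaging.camera_info(n); K,R,t=[np.array(c[k]) for k in('K','R','t')]
    d=R.T@np.linalg.inv(K)@[u,v,1]; o=-R.T@t
    return o+d*(z-o[2])/d[2]
def w2px(n,X):
    c=imaging.camera_info(n); K,R,t=[np.array(c[k]) for k in('K','R','t')]
    p=K@(R@np.array(X)+t); return p[:2]/p[2]
E
python3 - <<'E'
from h import *
snap('top','top0.png'); snap('scene','scene0.png')
o=bot.get_obs(); print(o)
for n in('top','scene'):
    c=imaging.camera_info(n);print(n,c)
print(imaging.camera_info('wrist'))
E
```

```text
pics
{'clock': 0.1, 'q': array([ 1.01837968,  0.43517343,  0.02498518,  1.5740188 , -0.01158028,
        1.13397982, -0.0751102 ]), 'dq': array([ 0.00046415, -0.00090466,  0.00064635, -0.00028623,  0.00063255,
        0.00115568, -0.00119838]), 'joint_efforts': array([ 3.29064525e-03, -6.71754527e+01,  1.02811463e+00, -3.16903389e+01,
        1.57809828e-02,  7.11959423e-03,  1.17406739e-05]), 'ee_pos': array([ 0.2714937 , -0.56244972,  0.23058717]), 'ee_rot': array([-3.14016609e+00,  1.53683619e-04,  4.49734858e-01]), 'ft_force': array([ 0.45137243,  0.13336021, -0.49499818]), 'moment': array([ 0.02677086, -0.0081874 , -0.02874872]), 'finger_force': 0.0, 'gripper_width': 1.0012319150493874}
top {'K': array([[418.43438648,   0.        , 322.3834373 ],
       [  0.        , 418.43438648, 194.75372949],
       [  0.        ,   0.        ,   1.        ]]), 'R': array([[-0.00589714, -0.99988641,  0.01387042],
       [-0.98738658,  0.00362767, -0.15828641],
       [ 0.15821812, -0.0146289 , -0.98729581]]), 't': array([0.02923289, 0.53539868, 1.26698171])}
scene {'K': array([[507.42694204,
[... 152 characters left out ...]
319832,  0.9965008 ,  0.00801218],
       [ 0.84006668, -0.06580804, -0.53847681],
       [-0.53606531,  0.05153113, -0.84260223]]), 't': array([-0.08515479, -0.40755123,  1.70163446])}
{'K': array([[321.8822358 ,   0.        , 316.38010254],
       [  0.        , 321.8822358 , 201.7629054 ],
       [  0.        ,   0.        ,   1.        ]]), 'hand_eye': array([[ 6.13634257e-04, -9.47244163e-01, -3.20512275e-01,
         8.26028820e-02],
       [ 9.99999810e-01,  5.99511573e-04,  1.42741186e-04,
         9.16802235e-05],
       [ 5.69400622e-05, -3.20512301e-01,  9.47244351e-01,
        -1.43163004e-01],
       [ 0.00000000e+00,  0.00000000e+00,  0.00000000e+00,
         1.00000000e+00]])}
```

View pics/top0.png

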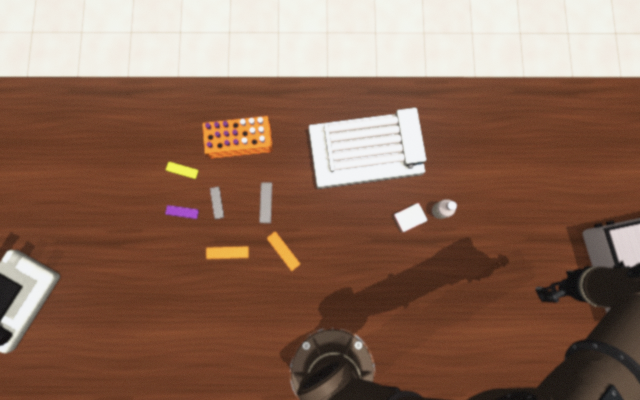

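View pics/scene0.png

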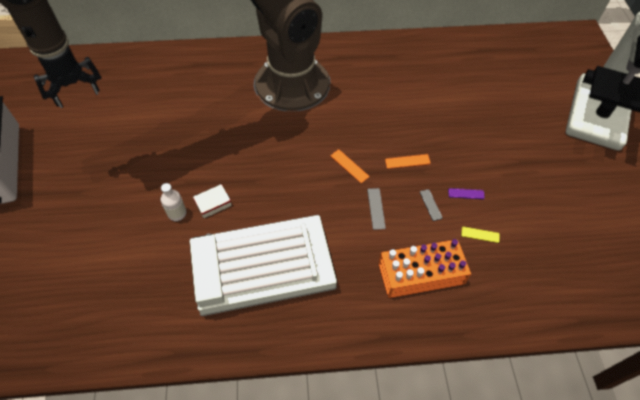

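The top view shows the packer (grey, short) at about (217,203), the wedge (grey, long) at (265,203), and the mixer's near left corner at (316,187). The orange, purple and yellow look-alikes are at the left and below.

```bash
cat > m.py <<'E'
from h import *
im=cv2.imread('pics/top0.png'); hsv=cv2.cvtColor(im,cv2.COLOR_BGR2HSV)
def rect(mask,box):
    m=np.zeros_like(mask); x0,y0,x1,y1=box; m[y0:y1,x0:x1]=mask[y0:y1,x0:x1]
    n,l,s,c=cv2.connectedComponentsWithStats(m); i=1+np.argmax(s[1:,4])
    pts=np.argwhere(l==i)[:,::-1].astype(np.float32)
    return cv2.minAreaRect(pts), s[i]
grey=((hsv[...,1]<70)&(hsv[...,2]>70)).astype(np.uint8)
for nm,box,z in(('packer',(195,175,235,230),.006),('wedge',(245,170,285,235),.005)):
    r,s=rect(grey,box); b=cv2.boxPoints(r)
    W=np.array([px2w('top',u,v,z)[:2] for u,v in b]); c=W.mean(0)
    e=W[1]-W[0]; f=W[2]-W[1]; L=e if np.hypot(*e)>np.hypot(*f) else f
    print(nm,c.round(4),'dims',np.hypot(*e).round(4),np.hypot(*f).round(4),'yaw',np.degrees(np.arctan2(L[1],L[0])).round(1))
for n,u,v,z in(('FL',316.5,187,.06),('BL',309,125,.06),('FR',425,174,.06)):print(n,px2w('top',u,v,z).round(4))
cv2.imwrite('pics/crop.png',cv2.resize(im[95:235,190:440],None,fx=3.2,fy=3.2,interpolation=cv2.INTER_CUBIC))
E
python3 m.py
```

```text
packer [0.5178 0.3648] dims 0.0319 0.1021 yaw -168.9
wedge [0.5191 0.209 ] dims 0.1304 0.0368 yaw -1.2
FL [0.5571 0.045  0.06  ]
BL [0.7568 0.068  0.06  ]
FR [ 0.5972 -0.2939  0.06  ]
```

View pics/crop.png

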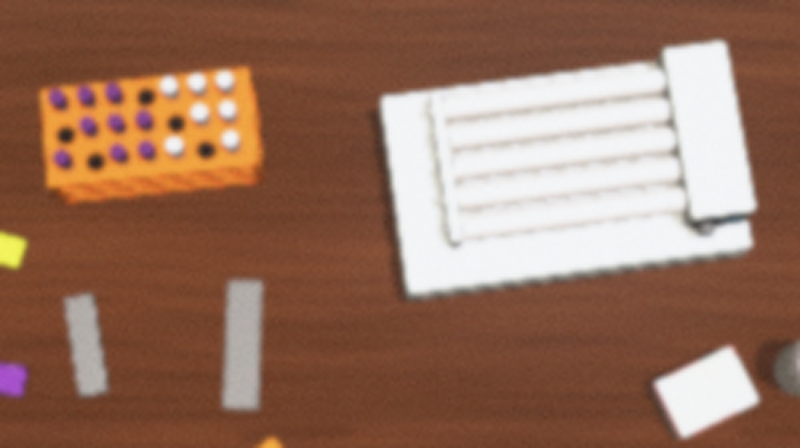

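```bash
python3 -m creep '[[15,-16,-0,0,0],[30,-32,0,0,0],[30,-32,0,0,0],[30,-32,0,0,0],[30,-32,0,0,0],[30,-32,0,0,0],[30,-32,0,0,0],[30,-32,0,0,0],[30,-32,0,0,0],[30,-32,0,0,0]]' 20
python3 -m creep '[[30,-32,0,0,0],[30,-32,0,0,0],[30,-32,0,0,0],[30,-32,0,0,0],[30,-32,0,0,0],[30,-32,0,0,0],[30,-32,0,0,0],[28,-32,0,-4,0],[0,0,10,-8,0],[0,0,10,-8.5,0]]'
python3 -m creep '[[0,0,10,-8.5,0],[0,0,0,-8.5,0],[0,0,0,-8.5,0],[0,0,0,-8.5,0],[0,0,0,-8.5,0],[0,0,0,-8.5,0],[0,0,0,-8.5,0],[0,0,0,-8.5,0],[0,0,0,-8.5,0],[0,0,0,-8.5,0]]'
python3 -m creep '[[0,0,0,-8.5,0],[0,0,0,-8.5,0],[0,0,0,-8.5,0],[0,0,0,-8.5,0],[0,0,0,-8.5,0],[0,0,0,-8.5,0],[0,0,0,-4,0],[0,0,0,0,0]]'
cat >> h.py <<'E'
from scipy.spatial.transform import Rotation as Ro
def wcam(o):
    T=np.eye(4); T[:3,:3]=Ro.from_euler('xyz',o['ee_rot']).as_matrix(); T[:3,3]=o['ee_pos']
    c=imaging.camera_info('wrist'); return np.array(c['K']),T@np.array(c['hand_eye'])
def wp2w(o,u,v,z):
    K,T=wcam(o); d=T[:3,:3]@np.linalg.inv(K)@[u,v,1]; p=T[:3,3]; return p+d*(z-p[2])/d[2]
def w2wp(o,X):
    K,T=wcam(o); p=K@(T[:3,:3].T@(np.array(X)-T[:3,3])); return p[:2]/p[2]
def delta(o,P,yawdeg):
    "tool shift mm / turn deg to reach TCP P, yaw"
    R=Ro.from_euler('xyz',o['ee_rot']).as_matrix()
    a=(np.degrees(o['ee_rot'][2])-yawdeg+180)%360-180
    return (R.T@(np.array(P)-o['ee_pos'])*1000).round(1), round(a,2)
E
python3 - <<'E'
from h import *
o=bot.get_obs(); np.save('o1.npy',o,allow_pickle=True); snap('wrist','w1.png'); print(o['q'],o['gripper_width'])
E
```

```text
clock: 1.1
ee_pos: [0.3962, -0.1634, 0.2313]
ee_rot: [3.141, 0.0, 0.45]
ft_force: [0.8, -0.7, 0.7]
gripper_width: 0.5
finger_force: 0.0
clock: 2.1
ee_pos: [0.4991, 0.1708, 0.2108]
ee_rot: [-3.141, -0.0, 0.816]
ft_force: [-0.6, 0.2, 0.3]
gripper_width: 0.499
finger_force: 0.0
clock: 3.1
ee_pos: [0.4991, 0.1686, 0.201]
ee_rot: [-3.141, -0.0, 2.297]
ft_force: [-0.4, 0.8, 0.3]
gripper_width: 0.501
finger_force: 0.0
clock: 3.9
ee_pos: [0.4991, 0.1685, 0.2008]
ee_rot: [3.141, -0.001, -3.031]
ft_force: [0.0, -0.4, 0.1]
gripper_width: 0.5
finger_force: 0.0
[ 0.33305616  0.52444749 -1.07478773  1.79238149  0.50655678  1.13493019
  0.77139634] 0.499695409741949
```

View pics/w1.png

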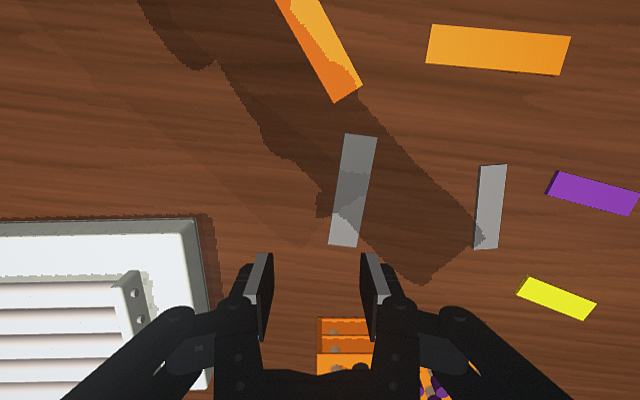

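```bash
python3 - <<'E'
from h import *
im=cv2.imread('pics/w1.png')
a=cv2.resize(im[120:260,315:390],None,fx=4,fy=4,interpolation=cv2.INTER_CUBIC)
b=cv2.resize(im[155:260,460:520],None,fx=4,fy=4,interpolation=cv2.INTER_CUBIC)
c=cv2.resize(im[190:300,150:220],None,fx=3,fy=3,interpolation=cv2.INTER_CUBIC)
H=560;p=lambda x:cv2.copyMakeBorder(x,0,H-x.shape[0],0,10,cv2.BORDER_CONSTANT)
cv2.imwrite('pics/c2.png',np.hstack([p(a),p(b),p(c)]))
E
```

```text
(no output)
```

View pics/c2.png

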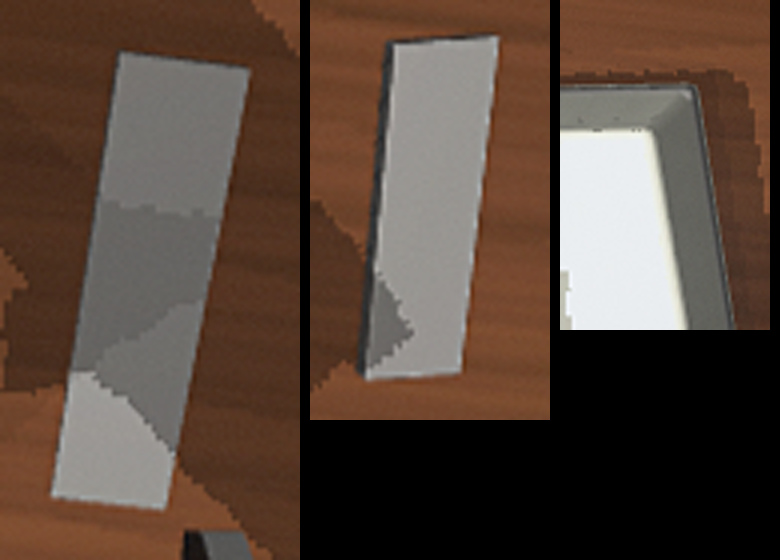

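```bash
python3 - <<'E'
from h import *
o=np.load('o1.npy',allow_pickle=True).item()
P=lambda u,v,z:wp2w(o,u,v,z)[:2]
for zn,zf in((.008,.0015),(.0015,.008)):
    W=[P(344.5,133.2,zn),P(377.5,137.2,zn),P(357,247.2,zf),P(327.8,244,zf)]
    n=np.linalg.norm; a=(W[0]+W[1])/2;b=(W[2]+W[3])/2;d=b-a
    print('wedge near w',n(W[0]-W[1]),'far w',n(W[2]-W[3]),'len',n(d),'c',(a+b)/2,'yaw',np.degrees(np.arctan2(d[1],d[0])))
W=[P(480.5,165.8,.006),P(507,164.2,.006),P(498.2,248.2,.006),P(474.2,249.8,.006)]
a=(W[0]+W[1])/2;b=(W[2]+W[3])/2;d=b-a
print('packer',n(W[0]-W[1]),n(W[2]-W[3]),n(d),(a+b)/2,np.degrees(np.arctan2(d[1],d[0])))
print('corner top',P(181,233.3,.06),'bottom',P(195,218.3,.014))
e=P(181,233.3,.06); f=P(0,250,.06); g=P(205,385,.014); h=P(195,218.3,.014)
print(h,g,np.degrees(np.arctan2(*(g-h)[::-1])))
E
```

```text
wedge near w 0.03443472628922813 far w 0.034796435588891096 len 0.13018960093291948 c [0.51831886 0.209305  ] yaw -0.40515462886972553
wedge near w 0.035100724710631616 far w 0.034136210725623575 len 0.1263425354807358 c [0.51709052 0.20932302] yaw -1.2893625297552112
packer 0.02807091958761856 0.027779529893191636 0.10021089401221901 [0.51797001 0.3658234 ] 11.449687680994725
corner top [0.55903386 0.04384588] bottom [0.56217776 0.04094905]
[0.56217776 0.04094905] [0.80328563 0.05180578] 2.578201723004612
```

```bash
python3 - <<'E'
from h import *
print(delta(bot.get_obs(),[.4817,.3585,.03],191.45))
E
```

```text
(array([ -3.1, 190.7, 170.9]), np.float64(-5.3))
```

```bash
python3 -m creep '[[-0.5,30,0,0,0],[-0.5,40,30,0,0],[-0.5,40,35,0,0],[-0.5,40,40,0,0],[-1,40.7,40,0,0],[0,0,26,-5.3,0],[0,0,0,0,0],[0,0,0,0,0]]' 30
python3 - <<'E'
from h import *
o=bot.get_obs();print(delta(o,[.4817,.3585,.002],191.45),o['q'].round(2))
o=bot.get_obs();snap('wrist','w2.png')
for x in(-50,50):
  for y in(-14,14):
    c,s=np.cos(np.radians(11.45)),np.sin(np.radians(11.45))
    print(w2wp(o,[.518+(c*x-s*y)/1e3,.3658+(s*x+c*y)/1e3,.006]).round(1))
E
```

```text
clock: 4.75
ee_pos: [0.4826, 0.3462, 0.0421]
ee_rot: [-3.141, -0.001, -2.944]
ft_force: [-0.6, -0.7, 0.2]
gripper_width: 0.501
finger_force: 0.0
(array([-1.6, 12.3, 40.1]), np.float64(-0.11)) [-0.13  0.79 -0.89  1.78  0.75  0.95  0.42]
[313.5 218.5]
[360.2 218.4]
[314.1 351.4]
[354.1 351.4]
```

View pics/w2.png

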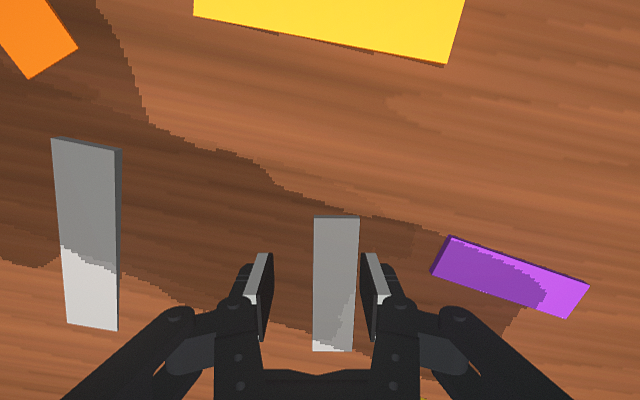

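The tail of the packer is at (314–360, 216), as predicted; the purple look-alike clears the fingers.

```bash
python3 -m creep '[[-1.6,12.3,0,0,0],[0,0,20,0,0],[0,0,12,0,0],[0,0,8,0,0],[0,0,0,0,0]]' 30
python3 -m creep '[[0,0,0,0,0.6],[0,0,0,0,0.6],[0,0,0,0,0.6],[0,0,0,0,0.6],[0,0,0,0,0.6]]' 40
python3 - <<'E'
from h import *
o=bot.get_obs();print(delta(o,[.4817,.3585,.002],191.45),o['q'].round(2))
E
```

```text
clock: 5.3
ee_pos: [0.4815, 0.3584, 0.0013]
ee_rot: [-3.141, -0.001, -2.941]
ft_force: [1.1, 0.3, 0.1]
gripper_width: 0.496
finger_force: 0.0
clock: 5.8
ee_pos: [0.482, 0.3594, 0.0027]
ee_rot: [3.141, 0.001, -2.94]
ft_force: [-0.8, -0.7, 5.4]
gripper_width: 0.307
finger_force: 39.9
(array([ 0.5, -0.9,  0.7]), np.float64(0.11)) [-0.18  0.84 -0.85  1.79  0.8   0.9   0.37]
```

```bash
python3 -m creep '[[0,0,-15,0,0.6],[0,0,-15,0,0.6],[0,0,0,0,0.6]]'
python3 - <<'E'
from h import *
o=bot.get_obs();print(delta(o,[.4519,.0094,.03],186.7),o['q'].round(2),o['finger_force'],o['gripper_width'])
E
```

```text
clock: 6.1
ee_pos: [0.4826, 0.3604, 0.0349]
ee_rot: [3.139, 0.003, -2.94]
ft_force: [0.1, -0.0, 0.3]
gripper_width: 0.305
finger_force: 39.2
(array([ 100.4, -337.8,    3.8]), np.float64(4.86)) [-0.16  0.8  -0.88  1.77  0.76  0.94  0.4 ] 39.19103264808655 0.3052910093616511
```

```bash
python3 -m creep '[[5.4,-17.8,0,0,0.6],[10,-34,0,0,0.6],[11,-37,0,0,0.6],[11,-37,0,0,0.6],[11,-37,0,0,0.6],[11,-37,0,0,0.6],[11,-37,0,0,0.6],[11,-37,0,0,0.6],[11,-37,0,0,0.6],[8,-27,0,4.9,0.6]]'
python3 -m creep '[[0,0,0,0,0.6],[0,0,0,0,0.6]]'
python3 - <<'E'
from h import *
o=bot.get_obs();print(delta(o,[.4519,.0094,.03],186.7),o['q'].round(2),o['finger_force'],o['gripper_width'])
o=bot.get_obs();snap('wrist','w3.png')
for X in([.5585,.044,.06],[.5824,.0244,.012]): print(w2wp(o,X).round(1))
E
```

```text
clock: 7.1
ee_pos: [0.4505, 0.0052, 0.032]
ee_rot: [-3.141, -0.0, -3.028]
ft_force: [2.3, 0.7, -0.6]
gripper_width: 0.305
finger_force: 39.2
clock: 7.3
ee_pos: [0.4513, 0.0074, 0.0323]
ee_rot: [-3.141, 0.001, -3.027]
ft_force: [-0.5, 2.1, -0.0]
gripper_width: 0.306
finger_force: 39.3
(array([-0.9,  1.9,  2.3]), np.float64(-0.11)) [ 0.55  0.64 -0.92  2.14  0.78  0.75  0.79] 39.280752539634705 0.30568361459152504
[361.3 475.3]
[318.9 418.3]
```

View pics/w3.png

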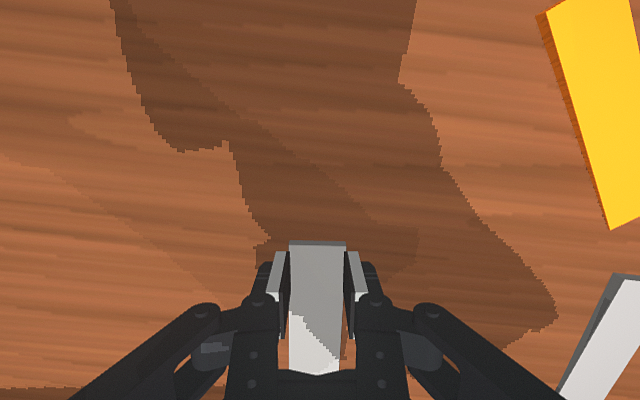

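```bash
python3 -m creep '[[-0.5,1.9,15,0,0.6],[0,0,10,0,0.6],[0,0,3.5,0,0.6],[0,0,0,0,0.6]]'
python3 -m creep '[[0,0,0,0,0.6]]'
python3 - <<'E'
from h import *
o=bot.get_obs();print(delta(o,[.4519,.0094,.0035],186.7),delta(o,[.5214,.0176,.0035],186.7))
E
```

```text
clock: 7.75
ee_pos: [0.4511, 0.0107, 0.0032]
ee_rot: [3.141, -0.001, -3.023]
ft_force: [0.0, -0.2, -0.4]
gripper_width: 0.303
finger_force: 39.3
clock: 7.85
ee_pos: [0.4514, 0.0104, 0.0037]
ee_rot: [3.141, 0.0, -3.024]
ft_force: [-0.2, -0.9, -0.1]
gripper_width: 0.306
finger_force: 39.3
(array([-0.4, -1. ,  0.2]), np.float64(0.02)) (array([-70.4,  -1. ,   0.2]), np.float64(0.02))
```

```bash
python3 -m creep '[[-10,-1,0,0,0.6],[-10,0,0,0,0.6],[-10,0,0,0,0.6],[-10,0,0,0,0.6],[0,0,0,0,0.6]]'
python3 -m creep '[[-10,0,0,0,0.6],[-10,0,0,0,0.6],[-10,0,0.5,0,0.6],[0,0,0.5,0,0.6],[0,0,0,0,0.6]]'
python3 - <<'E'
from h import *
o=bot.get_obs();print(delta(o,[.5214,.0176,.0035],186.7))
snap('top','t2.png');im=cv2.imread('pics/t2.png');cv2.imwrite('pics/t2c.png',cv2.resize(im[110:240,240:440],None,fx=4,fy=4,interpolation=cv2.INTER_CUBIC))
E
```

```text
clock: 8.35
ee_pos: [0.4931, 0.014, 0.0036]
ee_rot: [3.141, 0.002, -3.026]
ft_force: [-0.6, -0.7, 0.5]
gripper_width: 0.307
finger_force: 39.3
clock: 8.85
ee_pos: [0.5216, 0.0174, 0.0026]
ee_rot: [3.141, 0.001, -3.025]
ft_force: [0.8, 0.4, 1.8]
gripper_width: 0.307
finger_force: 39.6
(array([ 0.2,  0.2, -0.9]), np.float64(-0.03))
```

View pics/t2c.png

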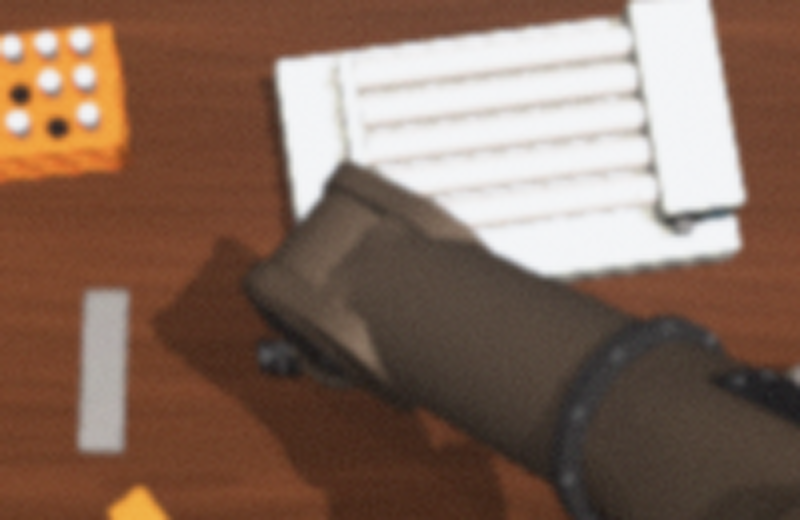

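The arm covers the stud corner in this view; the mixer looks unmoved (front edge and drive box as before). I release and look from further back.

```bash
python3 -m creep '[[0,0,0,0,0.3],[0,0,0,0,0],[0,0,0,0,0],[0,0,-5,0,0],[0,0,-15,0,0],[10,0,-30,0,0],[25,20,-35,0,0],[25,30,-40,0,0],[25,30,-20,0,0],[0,0,0,0,0]]' 30
python3 -m creep '[[0,0,0,0,0]]'
python3 - <<'E'
from h import *
o=bot.get_obs();np.save('o4.npy',o,allow_pickle=True);snap('wrist','w4.png');print(o['ee_pos'],o['q'].round(2))
for X in([.5585,.044,.06],[.4835,.0131,.006],[.4534,.2093,.008]): print(w2wp(o,X).round(1))
E
```

```text
clock: 9.9
ee_pos: [0.4283, 0.0879, 0.147]
ee_rot: [-3.141, 0.005, -3.019]
ft_force: [0.3, 0.4, -0.5]
gripper_width: 0.499
finger_force: 0.0
clock: 10.0
ee_pos: [0.4304, 0.0841, 0.1445]
ee_rot: [-3.14, 0.002, -3.024]
ft_force: [0.1, -0.7, -0.3]
gripper_width: 0.497
finger_force: 0.0
[0.43035739 0.08405641 0.14454908] [ 0.55  0.46 -1.11  2.06  0.53  0.94  0.84]
[253.9 339.5]
[236.4 232.4]
[445.5 226.9]
```

View pics/w4.png

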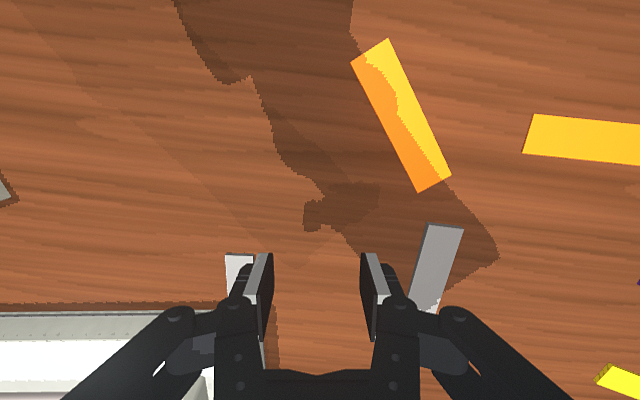

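The packer's tail shows at (225–252, 254), the mixer's front wall at v≈312–341, and the wedge's tail at (427–464, 225).

```bash
python3 - <<'E'
from h import *
o=np.load('o4.npy',allow_pickle=True).item()
P=lambda u,v,z:wp2w(o,u,v,z)[:2].round(4)
print('packer tail',P(225,254.5,.006),P(252,254.8,.006),'wedge tail',P(427,223,.008),P(464.5,229,.008))
im=cv2.imread('pics/w4.png')
for u in(20,60,100,140): 
    c=im[290:360,u].mean(1).astype(int); print(u,list(c[10:60:1]))
E
```

```text
packer tail [0.5086 0.0029] [0.5058 0.0292] wedge tail [0.4516 0.191 ] [0.4534 0.2276]
20 [np.int64(118), np.int64(111), np.int64(114), np.int64(88), np.int64(72), np.int64(75), np.int64(73), np.int64(77), np.int64(79), np.int64(78), np.int64(75), np.int64(92), np.int64(148), np.int64(161), np.int64(109), np.int64(91), np.int64(121), np.int64(179), np.int64(173), np.int64(168), np.int64(169), np.int64(170), np.int64(169), np.int64(171), np.int64(171), np.int64(172), np.int64(170), np.int64(173), np.int64(175), np.int64(175), np.int64(174), np.int64(173), np.int64(173), np.int64(175), np.int64(174), np.int64(177), np.int64(177), np.int64(176), np.int64(174), np.int64(169), np.int64(210), np.int64(200), np.int64(254), np.int64(255), np.int64(255), np.int64(255), np.int64(254), np.int64(254), np.int64(254), np.int64(254)]
60 [np.int64(114), np.int64(114), np.int64(87), np.int64(82), np.int64(83), np.int64(84), np.int64(84), np.int64(81), np.int64(79), np.int64(78), np.int64(71), np.int64(119), np.int64(154), np.int64(162), np.int64(104), np.int64(101), np.int64(152), np.int64(181), np.i
[... 1247 characters left out ...]
64(112), np.int64(84), np.int64(74), np.int64(77), np.int64(77), np.int64(75), np.int64(78), np.int64(79), np.int64(74), np.int64(114), np.int64(169), np.int64(183), np.int64(107), np.int64(93), np.int64(145), np.int64(184), np.int64(178), np.int64(175), np.int64(178), np.int64(176), np.int64(178), np.int64(176), np.int64(178), np.int64(177), np.int64(178), np.int64(178), np.int64(179), np.int64(183), np.int64(188), np.int64(129), np.int64(56), np.int64(41), np.int64(50), np.int64(53), np.int64(54), np.int64(50), np.int64(54), np.int64(52), np.int64(52), np.int64(51), np.int64(52), np.int64(52), np.int64(53), np.int64(51), np.int64(52), np.int64(52), np.int64(53), np.int64(54), np.int64(51)]
```

```bash
python3 - <<'E'
from h import *
o=np.load('o4.npy',allow_pickle=True).item()
P=lambda u,v,z:wp2w(o,u,v,z)[:2].round(4)
a,b=P(20,340.5,.06),P(100,339,.06);print(a,b)
# compare expected wall line: through (.5585,.044) dir (-.1167,.9932)
for p in(a,b): print('x minus expected',p[0]-(.5585-.1167*(p[1]-.044)/.9932))
o=bot.get_obs(); g=np.array([.5183,.2093])-.052*np.array([np.cos(np.radians(-.4)),np.sin(np.radians(-.4))]); print(g,delta(o,[*g,.003],179.6),o['ee_pos'])
E
```

```text
[ 0.5841 -0.1601] [ 0.5741 -0.0901]
x minus expected 0.001618455497382154
x minus expected -0.00015661498187669043
[0.46630127 0.20966303] (array([-50. , 121.5, 140.7]), np.float64(7.07)) [0.43061819 0.08331175 0.14378734]
```

```bash
python3 -m creep '[[-10,25,0,7.1,-0.2],[-10,25,20,0,-0.2],[-10,25,25,0,-0.2],[-10,25,25,0,-0.2],[-10,20,25,0,-0.2],[0,0,10,0,-0.2],[0,0,0,0,-0.2],[0,0,0,0,-0.2]]' 30
python3 - <<'E'
from h import *
o=bot.get_obs(); print(delta(o,[.4663,.2097,.006],179.6),o['q'].round(2))
E
```

```text
clock: 10.85
ee_pos: [0.4779, 0.2033, 0.0381]
ee_rot: [-3.141, -0.001, 3.133]
ft_force: [-0.2, 0.0, 0.1]
gripper_width: 0.599
finger_force: 0.0
(array([11.6,  6.4, 32.1]), np.float64(-0.1)) [ 0.11  0.69 -0.87  1.97  0.72  0.82  0.39]
```

```bash
python3 -m creep '[[11.6,6.4,0,0,-0.2],[0,0,12,0,-0.2],[0,0,12,0,-0.2],[0,0,7,0,-0.2],[0,0,0,0,-0.2]]' 30
python3 -m creep '[[0,0,0,0,0.2],[0,0,0,0,0.5],[0,0,0,0,0.5],[0,0,0,0,0.5],[0,0,0,0,0.5],[0,0,0,0,0.5]]' 30
python3 -m creep '[[0,0,-12,0,0.5],[0,0,-12,0,0.5],[0,0,0,0,0.5],[0,0,0,0,0.5]]'
python3 - <<'E'
from h import *
# pre-insert: grasp 55 mm back of final-shy (thin end +8 past axis => grasp 109 before stud)
x=np.array([.9932,.1167]); S=np.array([.583,.0248]); o=bot.get_obs()
pre=S-.150*x; print(pre,delta(o,[*pre,.027],186.7),S-.109*x)
E
```

```text
clock: 11.35
ee_pos: [0.4659, 0.2102, 0.006]
ee_rot: [-3.14, -0.002, 3.134]
ft_force: [-0.5, 0.1, -0.1]
gripper_width: 0.605
finger_force: 0.0
clock: 11.95
ee_pos: [0.4669, 0.2113, 0.0078]
ee_rot: [3.141, 0.001, 3.134]
ft_force: [-0.6, 0.4, 6.4]
gripper_width: 0.25
finger_force: 3.0
clock: 12.35
ee_pos: [0.4668, 0.211, 0.0318]
ee_rot: [3.141, 0.001, 3.134]
ft_force: [0.1, -0.2, 0.3]
gripper_width: 0.251
finger_force: 0.0
[0.43402  0.007295] (array([  31.1, -203.9,    4.7]), np.float64(-7.16)) [0.4747412 0.0120797]
```

The grip came up empty: the pads sit a couple of mm behind the TCP at this opening, so the tips rode over the wedge's top. I check by numbers whether it moved, then regrip lower.

```bash
python3 -m creep '[[0,0,-50,0,-0.2],[40,0,-30,0,-0.2],[0,0,0,0,-0.2],[0,0,0,0,-0.2]]' 60
python3 - <<'E'
from h import *
o=bot.get_obs();im=snap('wrist','w5.png');np.save('o5.npy',o,allow_pickle=True)
c,s=np.cos(np.radians(-.4)),np.sin(np.radians(-.4))
E=[w2wp(o,[.5183+(c*x-s*y)/1e3,.2093+(s*x+c*y)/1e3,z]) for x,y,z in((-65,-17,.008),(-65,17,.008),(65,17,.0015),(65,-17,.0015))]
print(np.round(E,1))
hsv=cv2.cvtColor(im,cv2.COLOR_RGB2HSV); m=((hsv[...,1]<60)&(hsv[...,2]>75)).astype(np.uint8)
n,l,st,ce=cv2.connectedComponentsWithStats(m)
for i in range(1,n):
    if st[i,4]>300:
        pts=np.argwhere(l==i)[:,::-1].astype(np.float32); print(st[i],cv2.boxPoints(cv2.minAreaRect(pts)).round(1).tolist())
print(o['ee_pos'])
E
```

```text
clock: 12.75
ee_pos: [0.4263, 0.2111, 0.1118]
ee_rot: [-3.141, 0.002, 3.135]
ft_force: [0.4, -0.8, -0.3]
gripper_width: 0.601
finger_force: 0.0
[[294.8 230.8]
 [335.4 230.8]
 [332.4 348.8]
 [298.  348.8]]
[ 295  227   41  123 4608] [[295.0, 349.0], [295.0, 227.0], [335.0, 227.0], [335.0, 349.0]]
[230 254  29  53 603] [[228.3000030517578, 303.0], [243.1999969482422, 249.89999389648438], [258.29998779296875, 254.10000610351562], [243.39999389648438, 307.20001220703125]]
[375 254  29  53 603] [[374.5, 254.10000610351562], [389.79998779296875, 249.89999389648438], [404.70001220703125, 303.0], [389.3999938964844, 307.29998779296875]]
[   0  283  134  117 5819] [[-20.5, 373.6000061035156], [107.5, 270.0], [149.89999389648438, 322.5], [21.899999618530273, 426.0]]
[0.42631485 0.21105836 0.11175893]
```

```bash
python3 -m creep '[[-20,-1.4,30,0,-0.2],[-20,0,40,0,-0.2],[0,0,20,0,-0.2],[0,0,12,0,-0.2],[0,0,7,0,-0.2],[0,0,2.5,0,-0.2],[0,0,0,0,-0.2]]' 30
python3 - <<'E'
from h import *
o=bot.get_obs(); print(delta(o,[.4663,.2097,.0],179.6))
E
```

```text
clock: 13.5
ee_pos: [0.4665, 0.2098, 0.0001]
ee_rot: [3.141, 0.0, 3.134]
ft_force: [0.1, -0.3, -0.5]
gripper_width: 0.602
finger_force: 0.0
(array([ 0.2, -0.1,  0.1]), np.float64(-0.01))
```

```bash
python3 -m creep '[[0,0,0,0,0.1],[0,0,0,0,0.5],[0,0,0,0,0.5],[0,0,0,0,0.5],[0,0,0,0,0.5],[0,0,0,0,0.5]]' 30
python3 -m creep '[[0,0,-12,0,0.5],[0,0,-15,0,0.5],[0,0,0,0,0.5],[0,0,0,0,0.5]]'
python3 - <<'E'
from h import *
x=np.array([.9932,.1167]); S=np.array([.583,.0248]); o=bot.get_obs()
pre=S-.150*x; print(pre,delta(o,[*pre,.027],186.7),S-.109*x)
E
```

```text
clock: 14.1
ee_pos: [0.4669, 0.2099, 0.0007]
ee_rot: [3.141, 0.002, 3.134]
ft_force: [-0.6, -1.3, 6.7]
gripper_width: 0.381
finger_force: 31.1
clock: 14.5
ee_pos: [0.467, 0.2096, 0.0276]
ee_rot: [3.141, 0.002, 3.134]
ft_force: [-0.0, -0.9, -0.3]
gripper_width: 0.389
finger_force: 31.1
[0.43402  0.007295] (array([  31.3, -202.6,    0.5]), np.float64(-7.16)) [0.4747412 0.0120797]
```

```bash
python3 -m creep '[[2.3,-16.6,0,0,0.5],[4,-26,0,0,0.5],[5,-32,0,0,0.5],[5,-32,0,0,0.5],[5,-32,0,0,0.5],[5,-32,0,0,0.5],[5,-32,0,-7.2,0.5],[0,0,0,0,0.5],[0,0,0,0,0.5]]'
python3 - <<'E'
from h import *
x=np.array([.9932,.1167]); S=np.array([.583,.0248]); o=bot.get_obs()
pre=S-.150*x; print(delta(o,[*pre,.0078],186.7)); snap('wrist','w6.png'); print(o['q'].round(2),o['gripper_width'])
im=cv2.imread('pics/w6.png'); 
E
```

```text
clock: 15.4
ee_pos: [0.4334, 0.0064, 0.0266]
ee_rot: [3.141, -0.0, -3.027]
ft_force: [-0.2, 1.5, -0.3]
gripper_width: 0.388
finger_force: 31.1
(array([-0.7,  0.8, 18.8]), np.float64(-0.12))
[ 0.54  0.62 -0.91  2.18  0.79  0.71  0.77] 0.38831893214895385
```

Lower to about 1 mm over the packer, and advance to just short of contact.

```bash
python3 -m creep '[[-0.7,0.8,10,0,0.5],[0,0,8.3,0,0.5],[0,0,0,0,0.5],[0,0,0,0,0.5]]'
python3 -m creep '[[-10,0,0,0,0.5],[-10,0,0,0,0.5],[-5,0,0,0,0.5],[0,0,0,0,0.5]]'
python3 - <<'E'
from h import *
x=np.array([.9932,.1167]); S=np.array([.583,.0248]); o=bot.get_obs()
p=S-.109*x; print(delta(o,[*p,.0073],186.7))
E
```

```text
clock: 15.85
ee_pos: [0.4339, 0.0088, 0.0081]
ee_rot: [3.141, -0.001, -3.022]
ft_force: [-0.2, -0.1, 0.2]
gripper_width: 0.385
finger_force: 31.1
clock: 16.25
ee_pos: [0.4596, 0.0112, 0.0083]
ee_rot: [3.141, -0.0, -3.024]
ft_force: [0.4, 0.7, -0.1]
gripper_width: 0.388
finger_force: 31.1
(array([-15.2,  -0.9,   1. ]), np.float64(0.04))
```

```bash
python3 -m creep '[[0,-0.9,1,0,0.5],[0,0,0.3,0,0.5],[0,0,0,0,0.5]]'
python3 -m creep '[[-5,0,0,0,0.5],[-5,0,0,0,0.5],[-4,0,0,0,0.5],[0,0,0,0,0.5]]'
python3 - <<'E'
from h import *
x=np.array([.9932,.1167]); S=np.array([.583,.0248]); o=bot.get_obs()
p=S-.109*x; print(delta(o,[*p,.0068],186.7))
E
```

```text
clock: 16.55
ee_pos: [0.4592, 0.0101, 0.0072]
ee_rot: [-3.142, 0.0, -3.024]
ft_force: [-0.3, -0.2, 0.3]
gripper_width: 0.386
finger_force: 31.1
clock: 16.95
ee_pos: [0.4739, 0.0121, 0.0072]
ee_rot: [3.141, 0.001, -3.024]
ft_force: [-1.2, 1.1, 0.8]
gripper_width: 0.386
finger_force: 31.1
(array([-0.8, -0.1,  0.4]), np.float64(0.05))
```

```bash
python3 -m creep '[[-3,0,0,0,0.5],[0,0,0,0,0.5]]'
python3 -m creep '[[-3,0,0,0,0.5],[0,0,0,0,0.5],[0,0,0,0,0.5]]'
python3 -m creep '[[0,0,0,0,0.2],[0,0,0,0,-0.1],[0,0,0,0,-0.1],[0,0,-10,0,-0.1],[0,0,-20,0,0.3],[20,0,-20,0,1],[24,0,0,0,1],[0,0,0,0,1],[0,0,0,0,1],[0,0,0,0,1]]' 30
python3 - <<'E'
from h import *
o=bot.get_obs();im=snap('wrist','w7.png');np.save('o7.npy',o,allow_pickle=True)
x=np.array([.9932,.1167]); y=np.array([-.1167,.9932]);S=np.array([.583,.0248])
for nm,a,z in(('wedge tail',-.115,.014),('packer tail',-.075,.006)):
    print(nm,[w2wp(o,[*(S+a*x+b*y),z]).round(1) for b in(-.017,.017)])
hsv=cv2.cvtColor(im,cv2.COLOR_RGB2HSV); m=((hsv[...,1]<60)&(hsv[...,2]>75)).astype(np.uint8)
n,l,st,ce=cv2.connectedComponentsWithStats(m)
for i in range(1,n):
    if st[i,4]>200: print(st[i])
print(o['ee_pos'],delta(o,[*(S-.140*x),.008],186.7))
E
```

```text
clock: 17.15
ee_pos: [0.4763, 0.0122, 0.0072]
ee_rot: [3.141, 0.0, -3.024]
ft_force: [-0.1, 0.0, -0.5]
gripper_width: 0.384
finger_force: 31.1
clock: 17.45
ee_pos: [0.479, 0.0125, 0.0071]
ee_rot: [3.142, -0.0, -3.023]
ft_force: [0.1, 0.3, -0.3]
gripper_width: 0.386
finger_force: 31.1
clock: 18.45
ee_pos: [0.4361, 0.0074, 0.0575]
ee_rot: [3.141, 0.001, -3.024]
ft_force: [-0.2, -0.0, 0.8]
gripper_width: 0.001
finger_force: 0.0
wedge tail [array([291. , 276.1]), array([342.1, 276.2])]
packer tail [array([293.1, 317.9]), array([339.7, 318. ])]
[299 251  15  51 546]
[320 251  14  51 537]
[309 338  16  38 440]
[  0 389  88  11 801]
[0.43614072 0.00744051 0.05747792] (array([-7.8,  0.1, 49.5]), np.float64(0.05))
```

View pics/w7.png

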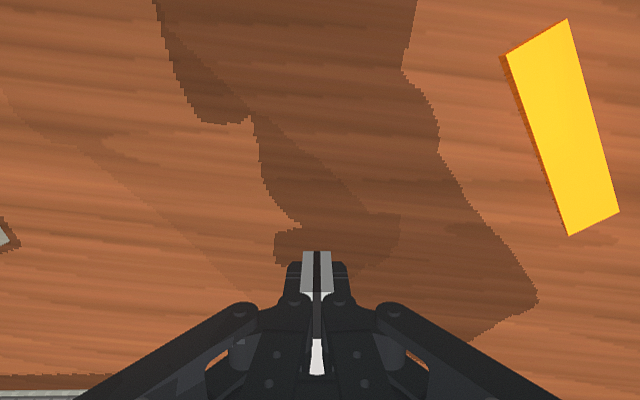

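The wedge's top shows between the closed fingers at (309–325, 338–376), in line with the tool. I lower the closed fingers behind its tail and push.

```bash
python3 -m creep '[[0,0,20,0,1],[0,0,20,0,1],[0,0,7.5,0,1],[0,0,0,0,1],[0,0,0,0,1]]'
python3 -m creep '[[-5,0,0,0,1],[-5,0,0,0,1],[-5,0,0,0,1],[0,0,0,0,1]]'
python3 -m creep '[[-3,0,0,0,1],[-3,0,0,0,1],[0,0,0,0,1]]'
python3 -m creep '[[-2,0,0,0,1],[0,0,0,0,1]]'
python3 -m creep '[[-2,0,0,0,1],[0,0,0,0,1]]'
```

```text
clock: 19.0
ee_pos: [0.4356, 0.0077, 0.01]
ee_rot: [3.141, 0.0, -3.023]
ft_force: [0.1, 0.4, 0.2]
gripper_width: -0.0
finger_force: 0.0
clock: 19.4
ee_pos: [0.4514, 0.0093, 0.01]
ee_rot: [3.141, 0.001, -3.024]
ft_force: [0.8, 0.2, -0.1]
gripper_width: 0.001
finger_force: 0.0
clock: 19.7
ee_pos: [0.4566, 0.0098, 0.0097]
ee_rot: [3.142, 0.0, -3.024]
ft_force: [0.3, -0.4, -0.5]
gripper_width: 0.001
finger_force: 0.0
clock: 19.9
ee_pos: [0.4583, 0.0101, 0.0097]
ee_rot: [3.142, 0.0, -3.023]
ft_force: [-0.5, -0.2, 0.4]
gripper_width: 0.001
finger_force: 0.0
clock: 20.1
ee_pos: [0.4603, 0.0103, 0.0097]
ee_rot: [3.142, 0.0, -3.023]
ft_force: [0.2, -0.5, -0.5]
gripper_width: 0.0
finger_force: 0.0
```

```bash
cat > ok.py <<'E'
from h import *
import sys
o=bot.get_obs(); f=o['ft_force']; p=-(f[0]*.9932+f[1]*.1167); print('push',p.round(2),o['ee_pos'].round(4)); sys.exit(p>1.5)
E
python3 -m creep '[[-1,0,0,0,1],[0,0,0,0,1]]' >/dev/null && python3 ok.py && 
python3 -m creep '[[-1,0,0,0,1],[0,0,0,0,1]]' >/dev/null && python3 ok.py && 
python3 -m creep '[[-1,0,0,0,1],[0,0,0,0,1]]' >/dev/null && python3 ok.py && 
python3 -m creep '[[-1,0,0,0,1],[0,0,0,0,1]]' >/dev/null && python3 ok.py && 
python3 -m creep '[[-1,0,0,0,1],[0,0,0,0,1]]' >/dev/null && python3 ok.py && 
python3 -m creep '[[-1,0,0,0,1],[0,0,0,0,1]]' >/dev/null && python3 ok.py && 
python3 -m creep '[[-1,0,0,0,1],[0,0,0,0,1]]' >/dev/null && python3 ok.py && 
python3 -m creep '[[-1,0,0,0,1],[0,0,0,0,1]]' >/dev/null && python3 ok.py
```

```text
push -0.11 [0.4612 0.0104 0.0097]False
```

```bash
sed -i 's/sys.exit(p>1.5)/sys.exit(int(p>1.5))/' ok.py
python3 -m creep '[[-1,0,0,0,1],[0,0,0,0,1]]' >/dev/null && python3 ok.py && 
python3 -m creep '[[-1,0,0,0,1],[0,0,0,0,1]]' >/dev/null && python3 ok.py && 
python3 -m creep '[[-1,0,0,0,1],[0,0,0,0,1]]' >/dev/null && python3 ok.py && 
python3 -m creep '[[-1,0,0,0,1],[0,0,0,0,1]]' >/dev/null && python3 ok.py && 
python3 -m creep '[[-1,0,0,0,1],[0,0,0,0,1]]' >/dev/null && python3 ok.py && 
python3 -m creep '[[-1,0,0,0,1],[0,0,0,0,1]]' >/dev/null && python3 ok.py && 
python3 -m creep '[[-1,0,0,0,1],[0,0,0,0,1]]' >/dev/null && python3 ok.py && 
python3 -m creep '[[-1,0,0,0,1],[0,0,0,0,1]]' >/dev/null && python3 ok.py
```

```text
push -0.03 [0.4622 0.0105 0.0097]
push 1.84 [0.463  0.0106 0.0096]
```

```bash
python3 -m creep '[[0,0,0,0,1]]' >/dev/null; python3 ok.py;  python3 -m creep '[[0,0,0,0,1]]' >/dev/null; python3 ok.py;  python3 -m creep '[[-0.5,0,0,0,1],[0,0,0,0,1]]' >/dev/null; python3 ok.py
```

```text
push 0.09 [0.4631 0.0106 0.0097]
push 0.91 [0.4631 0.0106 0.0097]
push 1.07 [0.4634 0.0107 0.0096]
```

```bash
sed -i 's/p>1.5/p>2.3/' ok.py
python3 -m creep '[[-1,0,0,0,1],[0,0,0,0,1]]' >/dev/null && python3 ok.py && 
python3 -m creep '[[-1,0,0,0,1],[0,0,0,0,1]]' >/dev/null && python3 ok.py && 
python3 -m creep '[[-1,0,0,0,1],[0,0,0,0,1]]' >/dev/null && python3 ok.py && 
python3 -m creep '[[-1,0,0,0,1],[0,0,0,0,1]]' >/dev/null && python3 ok.py && 
python3 -m creep '[[-1,0,0,0,1],[0,0,0,0,1]]' >/dev/null && python3 ok.py && 
python3 -m creep '[[-1,0,0,0,1],[0,0,0,0,1]]' >/dev/null && python3 ok.py && 
python3 -m creep '[[-1,0,0,0,1],[0,0,0,0,1]]' >/dev/null && python3 ok.py && 
python3 -m creep '[[-1,0,0,0,1],[0,0,0,0,1]]' >/dev/null && python3 ok.py
```

```text
push 1.82 [0.4643 0.0107 0.0096]
push 3.04 [0.4651 0.0108 0.0095]
```

```bash
for i in 1 2 3; do python3 -m creep '[[0,0,0,0,1]]' >/dev/null; python3 ok.py; done;  python3 -m creep '[[-1,0,0,0,1],[0,0,0,0,1]]' >/dev/null; python3 ok.py;  python3 -m creep '[[0,0,0,0,1]]' >/dev/null; python3 ok.py
```

```text
push 3.84 [0.4652 0.0108 0.0096]
push 4.26 [0.4652 0.0108 0.0095]
push 4.0 [0.4653 0.0109 0.0096]
push 5.24 [0.4663 0.0109 0.0096]
push 4.88 [0.4663 0.0109 0.0096]
```

```bash
python3 -m creep '[[3,0,0,0,1],[12,0,0,0,1],[10,0,-20,0,1],[0,0,-40,0,1],[0,0,-30,0,1],[-20,0,0,0,1],[-30,0,0,0,1],[-30,0,0,0,1],[0,0,0,0,1],[0,0,0,0,1]]'
python3 - <<'E'
from h import *
o=bot.get_obs();print(delta(o,[.5775,.0281,.075],186.7),o['q'].round(2))
E
```

```text
clock: 23.1
ee_pos: [0.5209, 0.0178, 0.0995]
ee_rot: [3.141, 0.0, -3.023]
ft_force: [-1.7, -0.4, 0.0]
gripper_width: -0.004
finger_force: 0.0
(array([-57.5,   3.5,  24.5]), np.float64(0.08)) [ 0.55  0.63 -0.98  1.92  0.65  0.95  0.94]
```

```bash
python3 -m creep '[[-25,3.5,0,0,1],[-32,0,0,0,1],[0,0,12,0,1],[0,0,12,0,1],[0,0,6,0,1],[0,0,0,0,1]]'
python3 - <<'E'
from h import *
o=bot.get_obs();print(delta(o,[.5775,.0281,.061],186.7))
E
```

```text
clock: 23.7
ee_pos: [0.5754, 0.0272, 0.0684]
ee_rot: [-3.141, -0.003, -3.023]
ft_force: [-0.6, 0.2, 0.3]
gripper_width: 0.002
finger_force: 0.0
(array([-2.2,  0.7,  7.4]), np.float64(0.1))
```

```bash
cat > okz.py <<'E'
from h import *
import sys
o=bot.get_obs(); f=o['ft_force']; print('fz',f.round(2),o['ee_pos'].round(4)); sys.exit(int(f[2]>3))
E
python3 -m creep '[[-1.5,0.7,3,0,1],[0,0,2,0,1],[0,0,0,0,1]]' >/dev/null && python3 okz.py &&
python3 -m creep '[[0,0,1,0,1],[0,0,0,0,1]]' >/dev/null && python3 okz.py &&
python3 -m creep '[[0,0,0.5,0,1],[0,0,0,0,1]]' >/dev/null && python3 okz.py &&
python3 -m creep '[[0,0,0.5,0,1],[0,0,0,0,1]]' >/dev/null && python3 okz.py &&
python3 -m creep '[[0,0,0.5,0,1],[0,0,0,0,1]]' >/dev/null && python3 okz.py &&
python3 -m creep '[[0,0,0.5,0,1],[0,0,0,0,1]]' >/dev/null && python3 okz.py &&
python3 -m creep '[[0,0,0.5,0,1],[0,0,0,0,1]]' >/dev/null && python3 okz.py
```

```text
fz [ 0.29 -0.35  0.84] [0.5787 0.0286 0.0647]
fz [ 0.37 -0.14  0.29] [0.5788 0.0285 0.0637]
fz [ 0.57 -0.57 -0.03] [0.5788 0.0286 0.0632]
fz [ 0.16  0.18 -0.93] [0.5787 0.0286 0.0626]
fz [-0.18  0.16  0.04] [0.5787 0.0286 0.0621]
fz [ 0.34 -0.43 -0.14] [0.5788 0.0286 0.0616]
fz [ 0.27 -0.7  -0.11] [0.5788 0.0286 0.0611]
```

```bash

python3 -m creep '[[0,0,0.5,0,1],[0,0,0,0,1]]' >/dev/null && python3 okz.py &&
python3 -m creep '[[0,0,0.5,0,1],[0,0,0,0,1]]' >/dev/null && python3 okz.py &&
python3 -m creep '[[0,0,0.5,0,1],[0,0,0,0,1]]' >/dev/null && python3 okz.py &&
python3 -m creep '[[0,0,0.5,0,1],[0,0,0,0,1]]' >/dev/null && python3 okz.py &&
python3 -m creep '[[0,0,0.5,0,1],[0,0,0,0,1]]' >/dev/null && python3 okz.py &&
python3 -m creep '[[0,0,0.5,0,1],[0,0,0,0,1]]' >/dev/null && python3 okz.py
```

```text
fz [-0.37 -0.33 -0.48] [0.5787 0.0286 0.0606]
fz [ 0.69 -0.41  0.81] [0.5788 0.0286 0.0602]
fz [-1.59 -0.52  5.49] [0.5788 0.0286 0.0601]
```

```bash

python3 -m creep '[[0,0,0.4,0,1],[0,0,0,0,1]]' >/dev/null; python3 okz.py
python3 -m creep '[[0,0,0,0,1],[0,0,0,0,1],[0,0,0,0,1]]' >/dev/null; python3 okz.py
```

```text
fz [-3.16 -1.26  8.38] [0.5788 0.0286 0.06  ]
fz [-2.88 -2.1   9.59] [0.5788 0.0286 0.06  ]
```

The corner holds at 60 mm under 9.6 N. I back off and check the shims by numbers.

```bash

python3 -m creep '[[0,0,-1,0,1],[0,0,-10,0,1],[0,0,-30,0,1],[30,0,-30,0,1],[45,0,-20,0,1],[45,0,-10,0,1],[45,0,0,0,1],[0,0,0,0,1],[0,0,0,0,1]]'
python3 - <<'E'
from h import *
o=bot.get_obs();im=snap('wrist','w8.png')
x=np.array([.9932,.1167]); y=np.array([-.1167,.9932]);S=np.array([.583,.0248])
hsv=cv2.cvtColor(im,cv2.COLOR_RGB2HSV); m=((hsv[...,1]<60)&(hsv[...,2]>75)).astype(np.uint8)
n,l,st,ce=cv2.connectedComponentsWithStats(m)
for i in range(1,n):
    if st[i,4]>200: print(st[i])
for nm,a,w,z in(('wedge tail',-.1065,.017,.014),('packer tail',-.075,.014,.006),('corner',-.022,.022,.06)):
    print(nm,[w2wp(o,[*(S+a*x+b*y),z]).round(1) for b in(-w,w)])
t=snap('top','t9.png');a=cv2.imread('pics/top0.png');b=cv2.imread('pics/t9.png')
# mixer shift: register far part of the mixer
f=lambda i:cv2.cvtColor(i[100:185,395:432],cv2.COLOR_BGR2GRAY).astype(np.float32)
print('shift px',cv2.phaseCorrelate(f(a),f(b)))
d=cv2.absdiff(a,b).max(2); print('rack diff',d[112:162,198:275].mean(),'box',d[195:235,390:460].mean())
E
```

```text
clock: 27.2
ee_pos: [0.4147, 0.0085, 0.1608]
ee_rot: [-3.14, 0.001, -3.024]
ft_force: [0.0, -0.4, -0.8]
gripper_width: -0.0
finger_force: 0.0
[ 61 160  45  62 859]
[   0  167   86   86 4851]
[ 297  243   37   59 1418]
[    0   320   205    80 10383]
[309 338  16  38 464]
wedge tail [array([296.1, 245.9]), array([330.2, 245.9])]
packer tail [array([300. , 269.4]), array([326.6, 269.4])]
corner [array([289.6, 348.1]), array([336. , 348.2])]
shift px ((0.02470011088635715, -0.07881385348554915), 0.9891983408398098)
rack diff 2.4345454545454546 box 2.3189285714285712
```

```bash
python3 -c "
from station import hand_in; print(hand_in())"
```

```text
the job is handed in; nothing more can be done
None
```

I handed the job in with both shims under the stud. The wedge went in until the push reached about 5 N, which puts roughly 3–5 N on the stud. I could not re-measure that load after the press test. The near left corner held level under a 9.6 N press, and the top camera shows the mixer, rack, slide box and bottle unmoved; the verdict was not shown.

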